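# Load the bottle mixer and hold its drive key home

## Task

Load the bottle mixer: lay the small amber bottle on its side on the mixer's four wheels, either way round, and let go of it. Then lift the drive key out of its stand, push its shaft down into the mixer's slotted hub, turning it until its lug slips into the slot, push it fully home against the spring so that its flange sits on the hub, and finish while still gripping it and holding it pressed down there. Leave the other things on the bench where they are.

Things in the scene. Friction and masses are not known exactly. Their poses are not given: they have to be found in the camera images.
- bottle: Small amber glass bottle standing upright on the bench: body 42 mm in diameter, straight to 88 mm and then narrowing to 95 mm, then a black cap 26 mm in diameter, 112 mm tall in all; about 0.2 kg, contents fixed. Origin: centre of its base; z: along its axis to the cap.
- bottle_mid (a point): Point on the bottle's axis 50 mm above its base (middle of its body).
- mixer: Bottle mixer, fixed to the bench: a white deck 120 mm (x) by 340 mm (y), 25 mm thick, with a wheel cradle towards its +y end and the steel slotted hub on a 100 mm square grey block towards its -y end. Origin: centre of its underside; x, y are the deck's short and long sides, z up. Its position and yaw vary.
- cradle (a point): Where the middle of the lying bottle belongs, 75 mm above the bench, 60 mm to the mixer's +y of its origin; axes as the mixer; the bottle lies along y. Four fixed rubber wheels, 26 mm diameter, 10 mm wide, axles along y 49 mm above the bench, 44 mm apart in x, 72 mm in y: 62 mm free between the pairs for the fingers. The deck is 50 mm under this point; nothing near is higher than the wheels.
- hub_mouth (a point): Centre of the hub's mouth (its flat top), 87 mm above the bench, 110 mm to the mixer's -y from its origin. Steel hub about 52 mm across, 46 mm tall above its block, with a 19.6 mm bore and one 9 mm wide slot cut through its wall over the full height, pointing along this point's -x; z up. This frame turns with the hub.
- hub (a joint): Angle of the hub on the mixer, rad, anticlockwise from above; 0 = the slot points along the mixer's -x (robot side). Very stiff: it takes 0.8 N m to turn it, so in effect it stays as found.
- plunger (a joint): Spring plunger in the hub's bore, m: 0 = up (its top 32 mm below the mouth), 0.012 = pressed down by a drive key that is fully home. Spring pushes up with 3 N at 0 and 9 N at 0.012; it lifts the key again if the key is let go.
- drive_key: Drive key, upright in its stand: steel shaft 16 mm in diameter, 44 mm long, bevelled tip, with one lug 6 mm wide, reaching 15.5 mm from the axis, 14 to 38 mm above the tip; above it flange and grip (see key_grip). 94 mm long, 0.15 kg. Origin: centre of the shaft's tip; z up the shaft; lug and index tab point along its -x. Fully home, the tip is 44 mm below the hub's mouth.
- key_grip (a point): Point in the drive key's grip bar, on the axis, 75 mm above the tip; axes as the drive key. The grey bar is 36 mm (x) by 18 mm (y), 50 to 94 mm above the tip, on an aluminium flange 44 mm in diameter, 44 to 50 mm above the tip, with an 8 mm wide index tab reaching 32 mm from the axis on the lug's side (-x).
- key_stand: White block 80 x 80 x 60 mm, fixed, with a 36 mm wide hole in its top in which the drive key's shaft hangs, the flange resting on the block (the key's tip is 16 mm above the bench). Origin: centre of its underside.
- big_bottle: Large amber bottle, 68 mm in diameter, 150 mm tall; bystander. Origin at its base.
- swab_jar: Glass jar with yellow lid, 72 mm in diameter, 90 mm tall; bystander. Origin at its base.
- metal_lid: Brass-coloured lid, a disc 56 mm in diameter, 14 mm tall; bystander. Origin at its base.
- vial_tray: Open white tray 70 x 110 mm, 30 mm tall; bystander. Origin at its base.
- vial: Small clear vial 22 mm in diameter, 40 mm tall, standing; bystander. Origin at its base.
- red_jar: Glass jar with red lid, 60 mm in diameter, 100 mm tall; bystander. Origin at its base.
- tip_box: Grey box 70 x 120 mm, 60 mm tall; bystander. Origin at its base.

How it is judged:
By the outcome, as a careful person would: the job done as asked, in the order asked, and still so for the second after the job is handed in, while the arm keeps its last pose, push and grip.
It also fails if it takes over 61 s, if anything falls off the work surface, if the arm or the gripper's body presses on something with over 40 N, if the wrist force passes 120 N, or if a joint passes its speed limit or range.

## Robot

A 7-joint arm with a two-finger parallel gripper is mounted at the origin on the work surface. World frame = base frame: x ahead of the robot, y to its left, z up, the work surface at z = 0. Lengths are in mm, angles in rad, forces in N, time in s.
With the tool pointing down it reaches from about 400 to 850 mm from the base axis. Payload 4.5 kg.
Tool frame: the origin (TCP) lies midway between the tips of the shut fingers; the grasp point (between the pads) lies 19 mm behind it; x points along the fingers, y is the direction in which the jaws open and shut, and the axes are right-handed (so a half turn about x gives the same grasp; the last joint's range is limited). The gripper opens to 85 mm and grips with 20 to 120 N. Pads are 22 mm wide; open, the fingers measure 114 mm over their backs; the gripper's body (76 mm by 85 mm) begins 54 mm behind the grasp point. The pads swing forward as they close: fully open they stand 13 mm farther back than shut.
Start: joints at [1.322, 0.689, -0.195, 1.565, 0.157, 0.902, -0.215], TCP at [174.432, -600.19, 231.317] pointing down, gripper open.
Joint ranges: [-3.01, 3.01], [-0.46, 2.08], [-1.47, 1.51], [0.13, 2.56], [-1, 4.14], [0.04, 2.09], [-2.66, 2.66]. Speed limits (rad/s): [2.57, 2.57, 3.14, 3.14, 3.14, 3.14, 3.14].

## Interface

Orientations are given as a rotation vector (axis times angle).
In Python, from cell import arm gives the robot as it stands. The module is installed in compiled form; this text tells all that it offers.
- The arm moves only by the tool move_arm, never from a script. Its arguments are lists of equal length, an entry for each row: "fingers": the closure, from 0 (fully open) to 1 (shut); "translation": the shift along the tool's x, y, z in mm, a list of three; "spin": the turn about the tool's x in rad. In form: {"fingers": [fingers, ...], "translation": [[x, y, z], ...], "spin": [spin, ...]}. A call has 1 to 12 rows; each row shifts and turns the commanded pose from where the row before left it, along the tool's axes as they then stand; what a row does not reach is not made up. A row lasts 1/10 s, in which the tool goes at most 50 mm and 8.59 degrees, less where a joint would pass 70% of its speed; a pose out of reach is approached as far as the arm can. A call with a gripper value outside its range is refused whole. The fingers move at their own pace and stop on an object; the grip force is fixed at half the most. Time passes only in rows, so rows that do not move let the fingers close. It gives the time, the measured TCP pose, the force and the opening at its end, in the units of the state.
- arm.read_state(): the state, without advancing time (a new reading comes with each control period).
- arm.grab_frame(name): name is "scene" or "top"; returns a dict with "frame" (480x640x3 uint8, blue, green, red), "mtx" (3x3 intrinsics, pixels), "R" (3x3) and "t" (3): a world point X has camera coordinates R X + t. Camera axes: x right, y down, z forward; pixel columns grow to the right and rows downward; lengths in mm; the calibration is good to about 2 mm. A picture is of the moment at which its call begins. There is no depth.
- arm.close_job(): hands the job in, once; it reports no verdict.
The state is a dict: "clock": time; "q": joint angles; "joint_velocities": joint speeds; "joint_torque": joint torques, N m; "tool_pos": TCP position; "tool_rot": TCP orientation; "ft_force": force on the tool from outside, world axes, zero at the start; "torque": the same for the moment, N m; "width": finger opening in mm.
Only numpy, scipy, OpenCV 4.12 (cv2) and the standard library are available. Lean on these libraries where they do the work, as an engineer would, in place of code of your own. Each camera call takes 0.05 s, during which the arm holds its last target.

## Working session

There is one attempt and no reset: what is moved stays moved. The work goes in short steps, Python scripts to look and compute and a tool call to move; the robot and the scene stay as the last step left them, time stands still between calls to the robot, and variables do not carry over. Pictures are saved under pics/ and viewed, and the job is handed in when it is done.

Besides the shell and the picture viewer there is one more tool, called after "Request:" as name(argument=value, ...) on one line, values as JSON. move_arm: Moves the arm, as the interface text tells. Its arguments: {"type":"object","properties":{"fingers":{"type":"array","items":{"type":"number"}},"translation":{"type":"array","items":{"type":"array","items":{"type":"number"}}},"spin":{"type":"array","items":{"type":"number"}}},"required":["fingers","translation","spin"]}

```bash
mkdir -p pics; ls; cat > h.py <<'E'
import numpy as np, cv2
from scipy.spatial.transform import Rotation as Ro
from cell import arm
def snap(name,fn):
    f=arm.grab_frame(name); cv2.imwrite('pics/'+fn,f['frame']); np.savez('pics/'+fn[:-4]+'.npz',**{k:np.array(v) for k,v in f.items()}); return f
def load(fn): return dict(np.load('pics/'+fn[:-4]+'.npz'))
def ray(f,u,v):
    K,R,t=map(np.array,(f['mtx'],f['R'],f['t'])); c=-R.T@t.ravel()
    return c, R.T@np.linalg.solve(K,[u,v,1])
def onz(f,u,v,z):
    c,d=ray(f,u,v); return c+d*(z-c[2])/d[2]
def proj(f,X):
    p=np.array(f['mtx'])@(np.array(f['R'])@np.array(X,float)+np.array(f['t']).ravel()); return p[:2]/p[2]
def tri(f1,p1,f2,p2):
    P=[np.array(f['mtx'])@np.c_[f['R'],np.array(f['t']).ravel()] for f in (f1,f2)]
    X=cv2.triangulatePoints(P[0],P[1],np.array(p1,float).reshape(2,1),np.array(p2,float).reshape(2,1)); return (X[:3]/X[3]).ravel()
E
python3 - <<'E'
from h import *
np.set_printoptions(precision=3,suppress=True)
for n in('scene','top'):
    f=snap(n,n+'0.png'); print(n,-np.array(f['R']).T@np.array(f['t']).ravel(), np.array(f['R'])[2])
s=arm.read_state(); print(s); print(Ro.from_rotvec(s['tool_rot']).as_matrix())
E
```

```text
pics
scene [1191.151   60.274  979.128] [-0.583 -0.038 -0.812]
top [ 388.317   30.004 1278.074] [ 0.149 -0.021 -0.989]
{'clock': 0.1, 'q': array([ 1.322,  0.69 , -0.195,  1.566,  0.157,  0.903, -0.215]), 'joint_velocities': array([-0.001, -0.002, -0.   , -0.003, -0.001, -0.001, -0.001]), 'joint_torque': array([ -0.004, -54.06 ,  -1.271, -15.899,   0.009,   0.004,  -0.   ]), 'tool_pos': array([ 174.196, -599.624,  230.562]), 'tool_rot': array([ 2.07 ,  0.297, -2.071]), 'ft_force': array([-0.537, -0.56 , -0.268]), 'torque': array([-0.01 , -0.002,  0.018]), 'width': 85.35949342552381}
[[-0.001  0.279 -0.96 ]
 [ 0.002 -0.96  -0.279]
 [-1.    -0.002  0.   ]]
```

View pics/scene0.png

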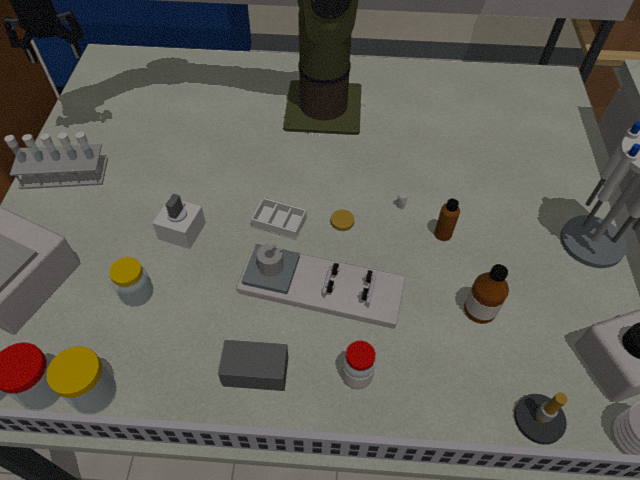

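View pics/top0.png

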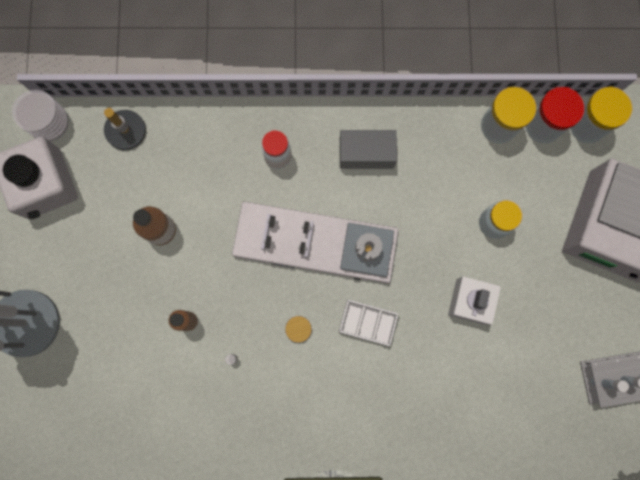

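Scene: small bottle (447,220), mixer hub (270,258), wheels (350,283), key in its stand (178,218). Top: bottle (182,320), mixer corners near (240,204)/(395,227), hub (369,246), key (481,299). I'll zoom in next.

```bash
python3 - <<'E'
import cv2,numpy as np
t=cv2.imread('pics/top0.png'); s=cv2.imread('pics/scene0.png')
def c(im,x,y,w,h,k): return cv2.resize(im[y:y+h,x:x+w],None,fx=k,fy=k,interpolation=cv2.INTER_CUBIC)
a=c(t,340,220,60,60,6); b=c(t,450,270,60,60,6)
d=c(s,235,235,60,45,6);d=cv2.resize(d,(360,270)); e=c(s,150,190,60,45,6);e=cv2.resize(e,(360,270))
cv2.imwrite('pics/z1.png',np.vstack([np.hstack([a,b])[:330],np.hstack([d,e])]))
E
```

```text
(no output)
```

View pics/z1.png

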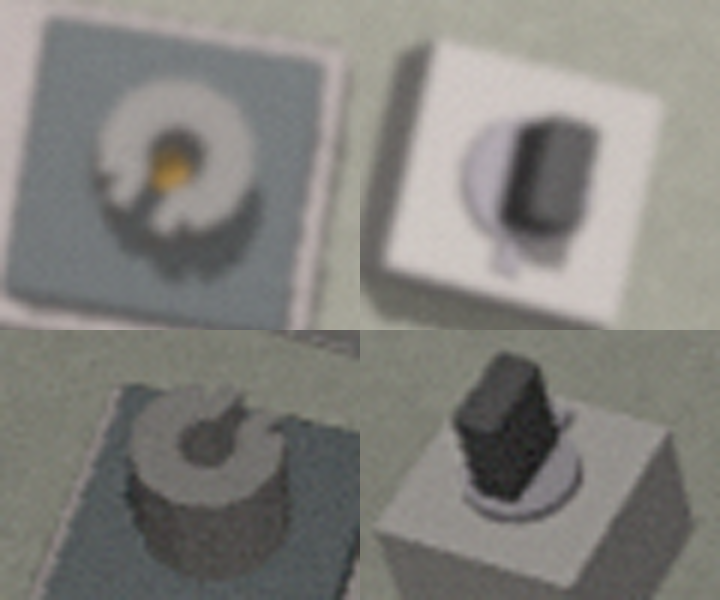

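```bash
python3 - <<'E'
from h import *
np.set_printoptions(precision=1,suppress=True)
T=load('top0.png');S=load('scene0.png')
t=T['frame'];s=S['frame']
def cont(m,near):
    cs,_=cv2.findContours(m.astype(np.uint8),cv2.RETR_EXTERNAL,cv2.CHAIN_APPROX_NONE)
    cs=[c for c in cs if cv2.contourArea(c)>15]
    return min(cs,key=lambda c:np.hypot(*(c.reshape(-1,2).mean(0)-near)))
for n,f,im,pts in(('top',T,t,{'deck':(250,250),'bench':(300,400),'block':(350,262),'hub':(378,240),'bar':(482,298),'stand':(463,305),'bot':(182,320)}),
  ('scene',S,s,{'deck':(360,310),'block':(255,280),'hub':(260,262),'bar':(176,214),'stand':(170,222),'bot':(446,222)})):
    hsv=cv2.cvtColor(im,cv2.COLOR_BGR2HSV)
    for k,(x,y) in pts.items(): print(n,k,hsv[y-1:y+2,x-1:x+2].reshape(-1,3).mean(0),im[y,x])
E
```

```text
top deck [  5.3  17.  195.2] [182 185 194]
top bench [ 28.4  20.1 163.7] [149 163 163]
top block [ 97.9  13.  120.6] [124 119 116]
top hub [ 11.6  11.1 157.9] [153 154 159]
top bar [71.1  3.8 98.3] [98 98 99]
top stand [ 12.2  13.2 205.4] [198 201 207]
top bot [16.6 48.4 63.4] [50 54 59]
scene deck [  9.2  14.1 139.3] [131 131 136]
scene block [92.9 18.7 92.3] [92 90 86]
scene hub [40.4 16.6 76.4] [67 67 66]
scene bar [79.4 21.9 41.6] [40 46 44]
scene stand [ 35.2  12.9 141. ] [140 145 150]
scene bot [ 14.4 203.   61. ] [ 4 34 61]
```

```bash
python3 - <<'E'
from h import *
np.set_printoptions(precision=1,suppress=True)
T=load('top0.png');S=load('scene0.png')
def comp(m,box,k=3):
    x,y,w,h=box; z=np.zeros(m.shape,np.uint8); z[y:y+h,x:x+w]=m[y:y+h,x:x+w]
    if k: z=cv2.morphologyEx(z,cv2.MORPH_OPEN,np.ones((k,k)))
    cs,_=cv2.findContours(z,cv2.RETR_EXTERNAL,cv2.CHAIN_APPROX_NONE)
    return max(cs,key=cv2.contourArea)
def quad(f,c,z,name):
    h=cv2.convexHull(c).reshape(-1,2).astype(float)
    W=np.array([onz(f,u,v,z)[:2] for u,v in h]).astype(np.float32)
    (cx,cy),(a,b),ang=cv2.minAreaRect(W); print(name,'c',np.array([cx,cy]),'size',a,b,'ang',ang); return W
im=T['frame'];g=im.astype(int)
quad(T,comp(((g.min(2)>170)&(g[...,2]-g[...,1]>3)).astype(np.uint8),(220,190,190,105)),25,'deck top')
st=comp((g.min(2)>184).astype(np.uint8),(440,265,70,70),2); quad(T,st,60,'stand top')
bl=comp(((g[...,0]-g[...,2]>2)&(g.max(2)<140)).astype(np.uint8),(335,215,70,70)); quad(T,bl,41,'block top')
gs=S['frame'].astype(int)
quad(S,comp(((gs.min(2)>115)&(gs[...,2]-gs[...,1]>2)).astype(np.uint8),(225,235,190,95)),25,'deck scene')
# bottle: top cap (dark) and body
hs=cv2.cvtColor(im,cv2.COLOR_BGR2HSV); hss=cv2.cvtColor(S['frame'],cv2.COLOR_BGR2HSV)
c=comp((g.max(2)<100).astype(np.uint8),(160,300,45,40),0); print('bot top bbox',cv2.boundingRect(c))
c=comp((gs.max(2)<85).astype(np.uint8),(425,190,45,60),0); print('bot scene bbox',cv2.boundingRect(c),cv2.minAreaRect(c))
v=-T['R'].T@T['t'].ravel()
E
python3 - <<'E'
import cv2,numpy as np
t=cv2.imread('pics/top0.png'); s=cv2.imread('pics/scene0.png')
def c(im,x,y,w,h,k): return cv2.resize(im[y:y+h,x:x+w],None,fx=k,fy=k,interpolation=cv2.INTER_CUBIC)
a=c(t,155,295,50,50,7); d=c(s,420,190,50,60,7)
o=np.zeros((420,700,3),np.uint8); o[:350,:350]=a;o[:,350:]=d
cv2.imwrite('pics/z2.png',o)
E
```

```text
deck top c [596.5  84.5] size 224.07119750976562 113.45065307617188 ang 79.93016052246094
stand top c [ 455.6 -300.4] size 75.44327545166016 76.05249786376953 ang 74.57483673095703
block top c [565.5 -76.7] size 95.64189147949219 96.24440002441406 ang 79.2423324584961
deck scene c [590.1  41.2] size 317.15130615234375 117.47687530517578 ang 79.61843872070312
bot top bbox (169, 312, 29, 20)
bot scene bbox (428, 198, 32, 43) ((447.64019775390625, 219.61544799804688), (26.018590927124023, 42.1837158203125), 39.47245788574219)
```

View pics/z2.png

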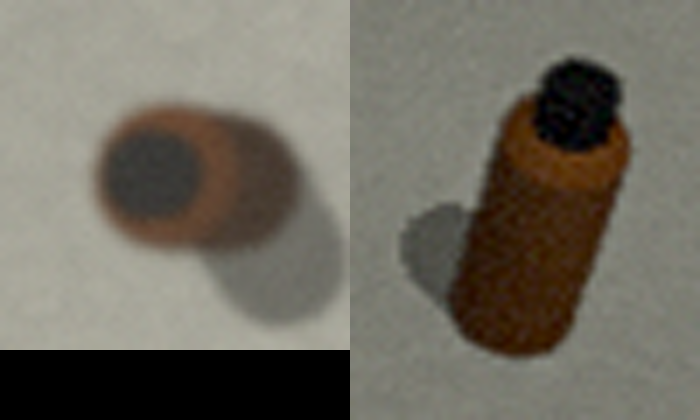

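```bash
python3 - <<'E'
from h import *
np.set_printoptions(precision=1,suppress=True)
T=load('top0.png');S=load('scene0.png')
print('hub top z87',onz(T,369.6,246,87),'scene',onz(S,269.7,253.5,87),'tri',tri(T,(369.6,246),S,(269.7,253.5)))
h=onz(T,369.6,246,87)
for p in [(340+140/6,220+212/6)]: d=onz(T,*p,87)-h; print('slot dir top',np.degrees(np.arctan2(d[1],d[0])))
d=onz(S,235+245/6,235+68/6,87)-onz(S,269.7,253.5,87); print('slot scene',np.degrees(np.arctan2(d[1],d[0])))
print('cap T',onz(T,176.7,319.7,112),'S',onz(S,453.1,203.1,112),'tri',tri(T,(176.7,319.7),S,(453.1,203.1)))
print('base T',onz(T,187.9,320.3,0),'S',onz(S,443.3,235,0))
# key bar top corners
print('stand ctr', 'flange tab')
import itertools
b=[onz(T,450+x/6,270+y/6,110)[:2] for x,y in[(542-360,122),(598-360,130),(580-360,232),(533-360,235)]]; print(b,np.mean(b,0))
b=[onz(S,150+x/6,190+y/6,110)[:2] for x,y in[(508-360,355-330),(542-360,368-330),(500-360,432-330),(458-360,418-330)]]; print(b,np.mean(b,0))
print('tab end T',onz(T,450+(507-360)/6,270+272/6,65),'S',onz(S,150+(566-360)/6,190+(415-330)/6,65))
E
```

```text
hub top z87 [565.3 -78.3  87. ] scene [566.9 -74.8  87. ] tri [565.5 -77.   85. ]
slot dir top 145.50002326564055
slot scene 151.10913655482807
cap T [420.6 298.2 112. ] S [425.6 302.5 112. ] tri [421.  301.5 106.5]
base T [422.3 300.4   0. ] S [425.5 303.6   0. ]
stand ctr flange tab
[array([ 472.8, -291.8]), array([ 470. , -310.1]), array([ 436.9, -302.5]), array([ 436.1, -287.1])] [ 454.  -297.9]
[array([ 441.9, -294.5]), array([ 447.1, -281. ]), array([ 477.8, -289.2]), array([ 472.5, -305.5])] [ 459.8 -292.6]
tab end T [ 425.6 -290.    65. ] S [ 430.9 -284.7   65. ]
```

```bash
python3 - <<'E'
from h import *
np.set_printoptions(precision=1,suppress=True)
T=load('top0.png');S=load('scene0.png')
for f,box in((T,(255,205,70,60)),(S,(315,255,70,50))):
    x,y,w,h=box; m=(f['frame'][y:y+h,x:x+w].max(2)<(85 if f is T else 55)).astype(np.uint8)
    n,l,st,ce=cv2.connectedComponentsWithStats(m)
    P=[]
    for i in range(1,n):
        if st[i,4]>15: p=ce[i]+[x,y]; P.append(onz(f,*p,55)); print(st[i],p,P[-1])
    print(np.mean(P,0))
a=[cv2.resize(f['frame'][y:y+50,x:x+70],None,fx=8,fy=6,interpolation=2) for f,x,y in((T,255,210),(S,315,255))]
cv2.imwrite('pics/z3.png',np.vstack(a)[:600])
E
```

```text
[14 12  6 10 38] [271.6 221.8] [622.1 121.3  55. ]
[49 18  4 10 33] [305.7 227.7] [609.2  50.7  55. ]
[11 32  4 11 40] [267.6 242.2] [579.3 129.3  55. ]
[45 38  4 11 31] [301.9 248.1] [566.6  58.5  55. ]
[594.3  89.9  55. ]
[16  8  8 12 59] [334.6 268.9] [573.8  59.1  55. ]
[51 16  6 12 54] [368.6 276.6] [587.5 129.5  55. ]
[12 25  7 13 63] [329.7 286.3] [616.7  51.3  55. ]
[46 33  8 13 59] [364.4 293.9] [629.7 121.7  55. ]
[601.9  90.4  55. ]
```

View pics/z3.png

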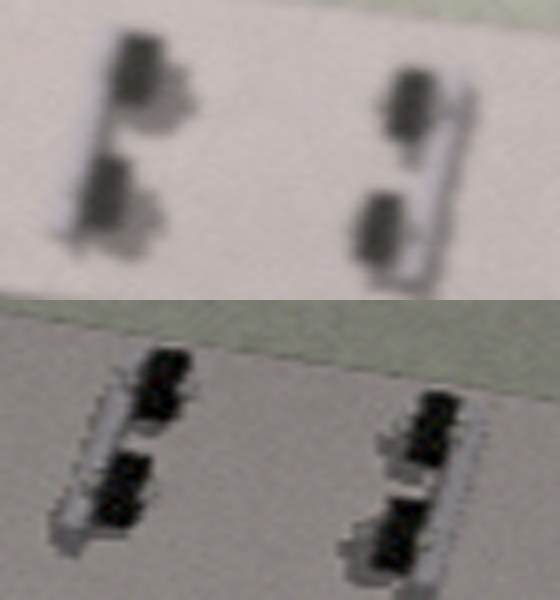

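Wheels: top (271,222),(306,228),(268,242),(302,248); scene (335,269),(369,277),(330,286),(364,294). They are 72 mm apart in y and 43 mm in x, which matches the given sizes. That puts the cradle at about (598,90), the mixer yaw at about −10.5°, the hub at about (566,−76.5), the bottle at about (423,301) and the key at about (456,−297). First I turn the jaws to the mixer's x.

Request:
move_arm(fingers=[0,0,0,0,0,0,0,0], translation=[[0,0,0],[0,0,0],[0,30,-35],[0,30,-35],[0,30,-38],[0,30,-38],[0,30,-38],[0,30,-38]], spin=[-0.138,-0.138,-0.138,-0.138,-0.138,-0.138,-0.138,-0.138])

```text
clock: 0.9
tool_pos: [445.8, -537.3, 230.5]
tool_rot: [1.34, 1.119, -1.34]
ft_force: [0.0, -0.9, 0.5]
width: 85.5
```

```bash
cat >> h.py <<'E'
def st():
    s=arm.read_state(); R=Ro.from_rotvec(s['tool_rot']).as_matrix(); a=np.degrees(np.arctan2(R[1,1],R[0,1])); return s,R,a
def go(*tg):
    s,R,a=st(); p=np.array(s['tool_pos']); print('t',s['clock'],'pos',p.round(1),'a',a.round(2),'tilt',R[2,0].round(4),'w',round(s['width'],1),'F',np.round(s['ft_force'],1),'q7',s['q'][6].round(2))
    for t in tg:
        d=R.T@(np.array(t,float)-p); print('to',t,'d',d.round(1),'rows',int(np.ceil(np.linalg.norm(d)/48))); p=np.array(t,float)
E
python3 -c "
from h import *
go([570,-250,240],[570,150,240],[423,301,190])"
```

```text
t 0.9 pos [ 445.8 -537.3  230.5] a -10.26 tilt -1.0 w 85.5 F [ 0.  -0.9  0.5] q7 0.34
to [570, -250, 240] d [  -9.5   71.  -304.8] rows 7
to [570, 150, 240] d [ 1.000e-01 -7.130e+01 -3.936e+02] rows 9
to [423, 301, 190] d [  50.1 -171.5 -122.4] rows 5
```

Request:
move_arm(fingers=[0,0,0,0,0,0,0], translation=[[-2,10,-43],[-2,10,-43],[-1,10,-43],[-1,10,-44],[-1,10,-44],[-1,10,-44],[-1,10,-44]], spin=[0,0,0,0,0,0,0])

```text
clock: 1.6
tool_pos: [569.0, -249.1, 239.9]
tool_rot: [1.343, 1.117, -1.344]
ft_force: [0.7, 0.2, 0.5]
width: 85.2
```

Request:
move_arm(fingers=[0,0,0,0,0,0,0,0,0], translation=[[0,-8,-44],[0,-8,-44],[0,-8,-44],[0,-8,-44],[0,-8,-44],[0,-8,-44],[0,-8,-44],[0,-8,-44],[0,-8,-42]], spin=[0,0,0,0,0,0,0,0,0])

```text
clock: 2.5
tool_pos: [569.7, 151.7, 239.9]
tool_rot: [1.343, 1.117, -1.344]
ft_force: [1.2, -0.5, 0.7]
width: 85.2
```

Request:
move_arm(fingers=[0,0,0,0,0,0], translation=[[8,-30,-21],[8,-30,-21],[8,-30,-20],[8,-30,-20],[8,-30,-20],[10,-22,-20]], spin=[0,0,0,0,0,0])

```text
clock: 3.1
tool_pos: [421.3, 302.2, 189.9]
tool_rot: [1.342, 1.118, -1.343]
ft_force: [0.4, 0.8, -0.1]
width: 85.2
```

```bash
python3 -c "
from h import *
go([423,301,190])
for n in('scene','top'): snap(n,n+'1.png')
import cv2
a=[cv2.resize(cv2.imread('pics/'+n)[y:y+75,x:x+100],None,fx=4,fy=4,interpolation=2) for n,x,y in(('top1.png',135,275),('scene1.png',400,160))]
cv2.imwrite('pics/z4.png',np.hstack(a))
f=load('top1.png'); print(proj(f,[423,301,100]))"
```

```text
t 3.1 pos [421.3 302.2 189.9] a -10.46 tilt -1.0 w 85.2 F [ 0.4  0.8 -0.1] q7 -1.25
to [423, 301, 190] d [-0.1  1.8  0.8] rows 1
[176.68676314 318.65230831]
```

View pics/z4.png

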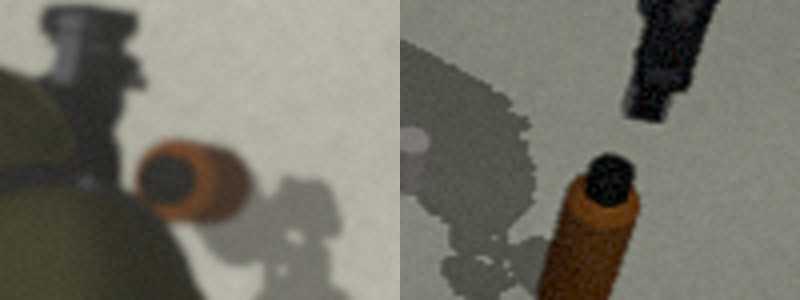

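```bash
python3 -c "
from h import *
s,R,a=st(); p=s['tool_pos']
for n in('scene','top'):
    f=load(n+'1.png')
    for k in(-42,0,42): print(n,k,proj(f,p+R[:,1]*k+R[:,0]*-13))
"
```

```text
scene -42 [465.55135255 156.61292024]
scene 0 [463.76127335 171.13783028]
scene 42 [461.890189   186.32002557]
top -42 [155.96901296 342.9320156 ]
top 0 [160.93796433 319.25890108]
top 42 [165.84685394 295.87193321]
```

View pics/scene1.png

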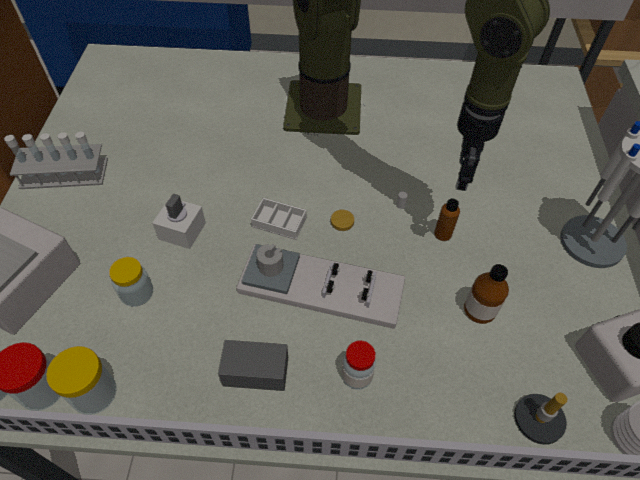

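Request:
move_arm(fingers=[0,0,0,0,0,0], translation=[[0,2,1],[40,0,0],[40,0,0],[34,0,0],[20,0,0],[10,0,0]], spin=[0,0,0,0,0,0])

```text
clock: 3.8
tool_pos: [425.9, 297.6, 44.5]
tool_rot: [1.343, 1.114, -1.347]
ft_force: [0.4, -0.6, 1.0]
width: 85.1
```

Request:
move_arm(fingers=[0.3,0.6,1,1,1,1,1,1], translation=[[0,0,0],[0,0,0],[0,0,0],[0,0,0],[0,0,0],[0,0,0],[0,0,0],[0,0,0]], spin=[0,0,0,0,0,0,0,0])

```text
clock: 4.6
tool_pos: [425.6, 300.3, 47.6]
tool_rot: [1.345, 1.116, -1.342]
ft_force: [-2.0, -0.5, 6.9]
width: 41.5
```

```bash
python3 -c "
from h import *
go()
snap('scene','scene2.png')
cv2.imwrite('pics/z5.png',cv2.resize(cv2.imread('pics/scene2.png')[140:250,400:510],None,fx=5,fy=5,interpolation=2))"
```

```text
t 4.6 pos [425.6 300.3  47.6] a -10.53 tilt -1.0 w 41.5 F [-2.  -0.5  6.9] q7 -1.38
```

View pics/z5.png

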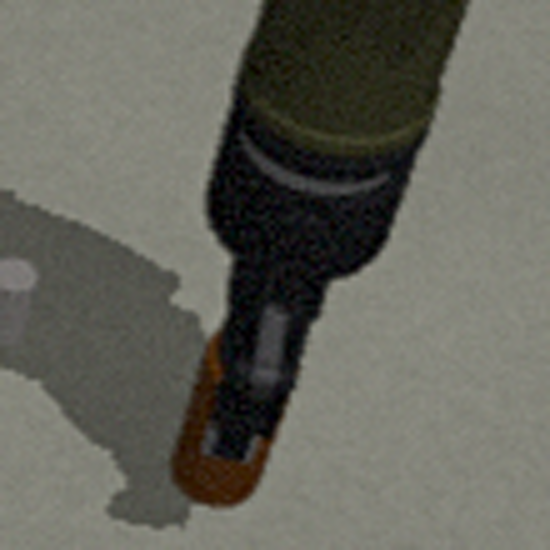

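Gripped (width 41.5). Next I lift and carry it to just past the cradle's +y wheels, where its foot will be tipped against them.

Request:
move_arm(fingers=[1,1,1], translation=[[-30,0,0],[-40,0,0],[-40,0,0]], spin=[0,0,0])

```text
clock: 4.95
tool_pos: [425.0, 299.4, 157.7]
tool_rot: [1.343, 1.116, -1.344]
ft_force: [1.1, 0.3, -1.9]
width: 41.4
```

```bash
python3 -c "
from h import *
go([612.6,168.8,150],[612.6,168.8,94])"
```

```text
t 4.95 pos [425.  299.4 157.7] a -10.54 tilt -1.0 w 41.4 F [ 1.1  0.3 -1.9] q7 -1.29
to [612.6, 168.8, 150] d [  7.7 208.3  94. ] rows 5
to [612.6, 168.8, 94] d [56.  0. -0.] rows 2
```

Request:
move_arm(fingers=[1,1,1,1,1,1,1,1,1], translation=[[1,20,9],[1,40,18],[1,40,18],[1,40,18],[1,40,18],[2,28,13],[20,0,0],[20,0,0],[15,0,0]], spin=[0,0,0,0,0,0,0,0,0])

```text
clock: 5.85
tool_pos: [612.1, 168.5, 93.3]
tool_rot: [1.343, 1.116, -1.345]
ft_force: [0.6, 0.1, -1.5]
width: 41.3
```

```bash
python3 -c "
from h import *
go([612.6,168.8,94])
for n in('scene','top'): snap(n,n+'3.png')
a=[cv2.resize(cv2.imread('pics/'+n)[y:y+100,x:x+80],None,fx=5,fy=5,interpolation=2) for n,x,y in(('top3.png',225,180),('scene3.png',340,220))]
cv2.imwrite('pics/z6.png',np.hstack(a))"
```

```text
t 5.85 pos [612.1 168.5  93.3] a -10.58 tilt -1.0 w 41.3 F [ 0.6  0.1 -1.5] q7 -0.92
to [612.6, 168.8, 94] d [-0.7  0.4 -0.4] rows 1
```

View pics/z6.png

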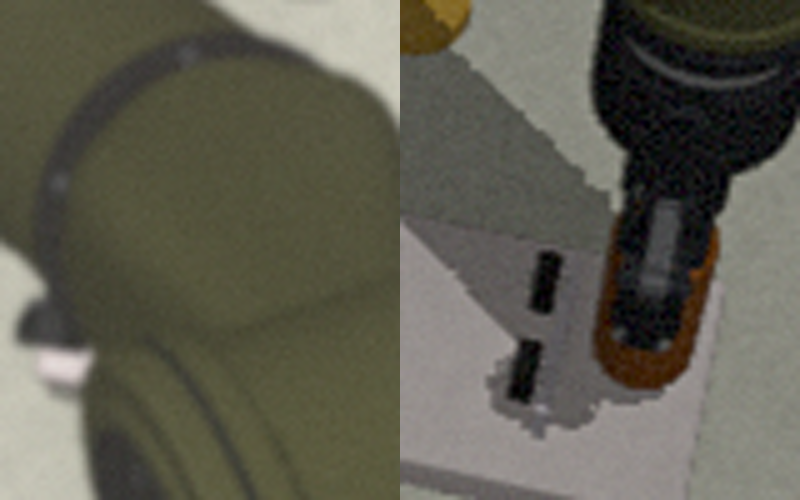

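Request:
move_arm(fingers=[1,1,1,1,1,1,1], translation=[[0,0,10],[0,0,10],[0,0,5],[0,0,5],[0,0,5],[0,0,5],[0,0,5]], spin=[0,0,0,0,0,0,0])

```text
clock: 6.65
tool_pos: [604.6, 133.4, 96.6]
tool_rot: [1.352, 1.126, -1.332]
ft_force: [-1.3, 11.2, 3.5]
width: 41.0
```

```bash
python3 -c "
from h import *
go()
for n in('scene',): snap(n,n+'4.png')
cv2.imwrite('pics/z7.png',cv2.resize(cv2.imread('pics/scene4.png')[220:320,320:420],None,fx=5,fy=5,interpolation=2))"
```

```text
t 6.65 pos [604.6 133.4  96.6] a -10.31 tilt -0.9999 w 41.0 F [-1.3 11.2  3.5] q7 -0.88
```

View pics/z7.png

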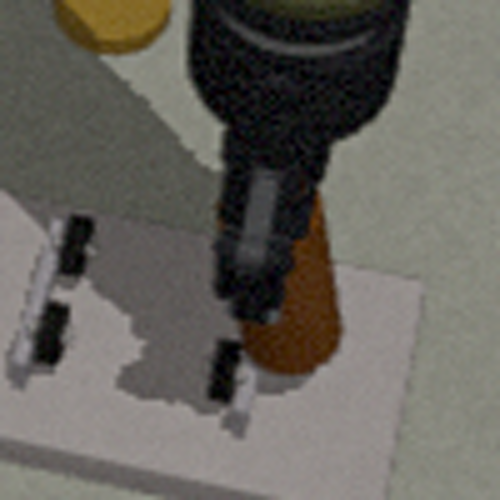

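Request:
move_arm(fingers=[1,1,1,1,1,1], translation=[[0,0,6],[1,0,6],[3,0,6],[4,0,7],[4,0,7],[4,0,7]], spin=[0,0,0,0,0,0])

```text
clock: 7.3
tool_pos: [597.7, 91.6, 80.7]
tool_rot: [1.348, 1.122, -1.335]
ft_force: [-2.8, 8.4, 4.1]
width: 40.7
```

```bash
python3 -c "
from h import *
go()
for n in('scene',): snap(n,n+'5.png')
cv2.imwrite('pics/z8.png',cv2.resize(cv2.imread('pics/scene5.png')[220:320,320:420],None,fx=5,fy=5,interpolation=2))"
```

```text
t 7.3 pos [597.7  91.6  80.7] a -10.36 tilt -1.0 w 40.7 F [-2.8  8.4  4.1] q7 -0.86
```

View pics/z8.png

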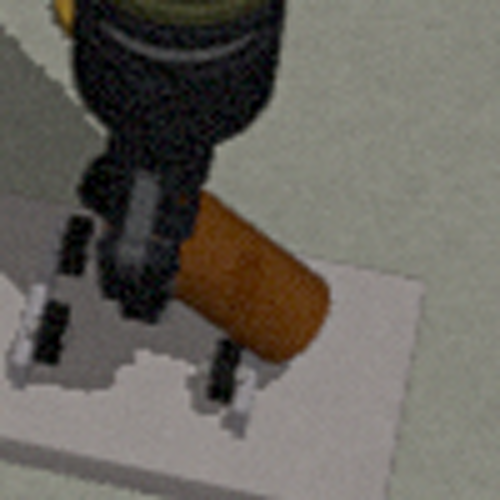

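Request:
move_arm(fingers=[1,1,1,1,1,1,1], translation=[[4,0,4],[4,0,4],[5,0,3],[5,0,2],[5,0,2],[4,0,1],[2,0,0]], spin=[0,0,0,0,0,0,0])

```text
clock: 8.05
tool_pos: [594.3, 71.3, 51.7]
tool_rot: [1.343, 1.116, -1.341]
ft_force: [-4.2, -0.4, 15.2]
width: 40.7
```

```bash
python3 -c "
from h import *
go()
for n in('scene',): snap(n,n+'6.png')
cv2.imwrite('pics/z9.png',cv2.resize(cv2.imread('pics/scene6.png')[220:320,320:420],None,fx=5,fy=5,interpolation=2))"
```

```text
t 8.05 pos [594.3  71.3  51.7] a -10.45 tilt -1.0 w 40.7 F [-4.2 -0.4 15.2] q7 -0.86
```

View pics/z9.png

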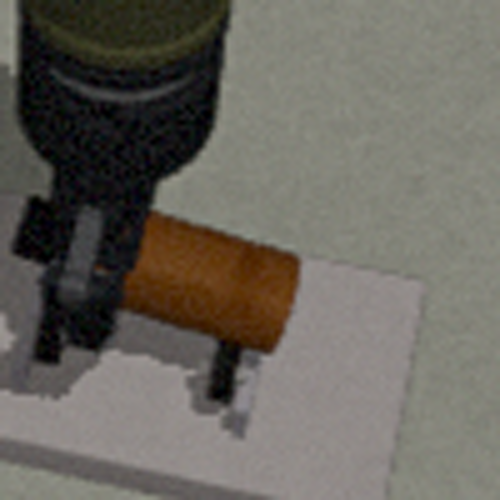

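Request:
move_arm(fingers=[1,1,0.5,0.3,0,0,0,0,0], translation=[[0,0,-2],[0,0,0],[0,0,0],[0,0,0],[0,0,0],[-10,0,0],[-30,0,0],[-40,0,0],[-40,0,0]], spin=[0,0,0,0,0,0,0,0,0])

```text
clock: 9.0
tool_pos: [594.3, 73.0, 170.9]
tool_rot: [1.343, 1.117, -1.344]
ft_force: [0.8, -1.3, 0.2]
width: 85.6
```

```bash
python3 -c "
from h import *
go()
for n in('scene',): snap(n,n+'7.png')
cv2.imwrite('pics/z10.png',cv2.resize(cv2.imread('pics/scene7.png')[220:320,320:420],None,fx=5,fy=5,interpolation=2))"
```

```text
t 9.0 pos [594.3  73.  170.9] a -10.53 tilt -1.0 w 85.6 F [ 0.8 -1.3  0.2] q7 -0.77
```

View pics/z10.png

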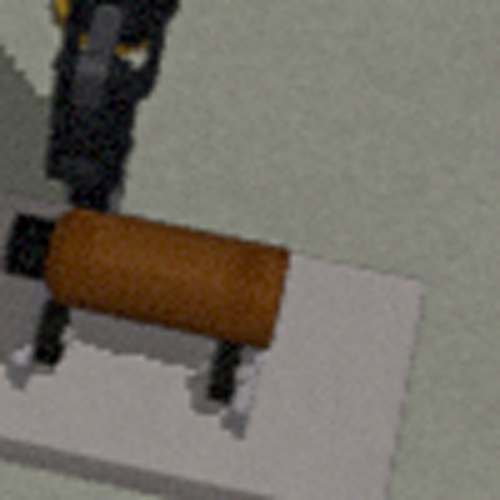

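```bash
python3 -c "
from h import *
f=load('scene7.png')
C=np.array([601.9,90.4]);y=np.array([.182,.983])
for n,p in(('base',(376.2,279.5)),('cap',(321.6,269))):
    X=onz(f,*p,75)[:2]; print(n,X,(X-C)@y)
go([530,-60,200],[456,-297,190])
"
```

```text
base [606.52205641 143.33109506] 52.87248071288496
cap [589.22106415  32.84440587] -58.884715351306504
t 9.05 pos [598.4  74.4 177.8] a -10.55 tilt -0.9999 w 85.6 F [1.1 0.7 4.1] q7 -0.77
to [530, -60, 200] d [-23.3 -42.4 144.5] rows 4
to [456, -297, 190] d [  8.6 -29.4 246.6] rows 6
```

The bottle lies on all four wheels, with its base at zoom (280,297) and its cap at (8,245). It sits 3 mm too far to +y, so I'll regrip at mid-body and shift it.

```bash
python3 -c "
from h import *
go([597.8,90.2,120],[597.8,90.2,53])"
```

```text
t 9.05 pos [598.4  74.4 177.8] a -10.55 tilt -0.9999 w 85.6 F [1.1 0.7 4.1] q7 -0.77
to [597.8, 90.2, 120] d [ 57.8  -4.  -15.2] rows 2
to [597.8, 90.2, 53] d [67.  -0.7  0.3] rows 2
```

Request:
move_arm(fingers=[0,0,0,0], translation=[[20,0,-8],[20,0,-8],[10,0,0],[0,0,0]], spin=[0,0,0,0])

```text
clock: 9.45
tool_pos: [596.4, 88.3, 118.1]
tool_rot: [1.341, 1.118, -1.346]
ft_force: [-0.1, 0.2, 1.1]
width: 85.4
```

```bash
python3 -c "
from h import *
go([597.8,90.2,53])"
```

```text
t 9.45 pos [596.4  88.3 118.1] a -10.51 tilt -1.0 w 85.4 F [-0.1  0.2  1.1] q7 -0.83
to [597.8, 90.2, 53] d [65.1  1.2 -2.2] rows 2
```

Request:
move_arm(fingers=[0,0,0,0,0.3,0.7,1,1,1,1,1], translation=[[25,1,-1],[25,0,-1],[15,0,0],[0,0,0],[0,0,0],[0,0,0],[0,0,0],[0,0,0],[0,0,0],[-4,0,0],[0,0,1]], spin=[0,0,0,0,0,0,0,0,0,0,0])

```text
clock: 10.55
tool_pos: [599.6, 89.8, 59.3]
tool_rot: [1.345, 1.115, -1.341]
ft_force: [-0.1, 0.7, -1.1]
width: 40.3
```

```bash
python3 -c "
from h import *
go()"
```

```text
t 10.55 pos [599.6  89.8  59.3] a -10.54 tilt -1.0 w 40.3 F [-0.1  0.7 -1.1] q7 -0.88
```

Request:
move_arm(fingers=[1,1,1,1,0.5,0.3,0,0,0,0,0], translation=[[0,-1,2],[2,0,0],[2,0,0],[1,0,0],[0,0,0],[0,0,0],[0,0,0],[0,0,0],[-30,0,0],[-45,0,0],[-45,0,0]], spin=[0,0,0,0,0,0,0,0,0,0,0])

```text
clock: 11.65
tool_pos: [596.9, 87.7, 173.8]
tool_rot: [1.342, 1.118, -1.345]
ft_force: [1.2, -0.2, 0.1]
width: 85.4
```

Request:
move_arm(fingers=[0,0,0,0,0], translation=[[0,-10,45],[0,-10,45],[0,-10,45],[0,-10,45],[0,0,0]], spin=[-0.14,-0.14,-0.14,-0.14,-0.14])

```text
clock: 12.15
tool_pos: [561.3, -101.4, 172.1]
tool_rot: [0.821, 1.406, -0.833]
ft_force: [-0.1, -0.2, -0.7]
width: 85.1
```

```bash
python3 -c "
from h import *
go()
for n in('scene','top'): snap(n,n+'8.png')
a=[cv2.resize(cv2.imread('pics/'+n)[y:y+80,x:x+80],None,fx=5,fy=5,interpolation=2) for n,x,y in(('top8.png',250,195),('scene8.png',310,240))]
cv2.imwrite('pics/z11.png',np.hstack(a))"
```

```text
t 12.15 pos [ 561.3 -101.4  172.1] a 29.15 tilt -1.0 w 85.1 F [-0.1 -0.2 -0.7] q7 0.01
```

View pics/z11.png

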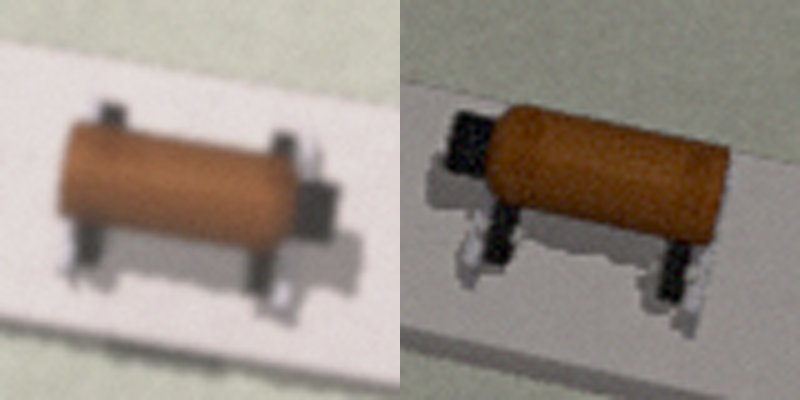

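View pics/top8.png

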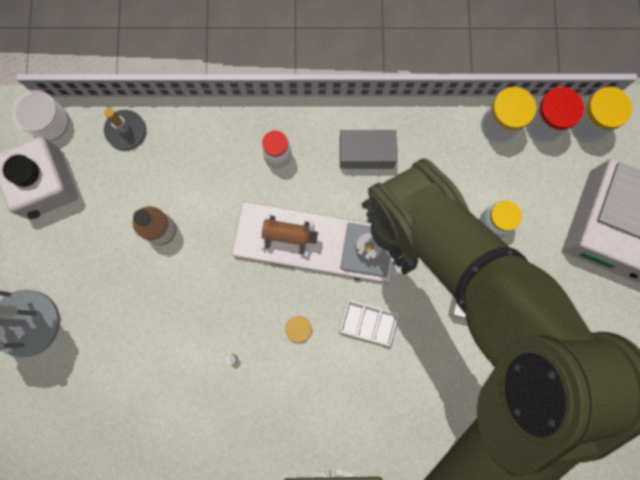

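Both views show the bottle square on its four wheels (top (288,232), scene (352,266)). Next is the key.

```bash
python3 -c "
from h import *
go([457,-296,175])
s,R,a=st()
for ang in(75,):
    c,s_=np.cos(np.radians(ang)),np.sin(np.radians(ang)); Rn=np.array([[0,c,s_],[0,s_,-c],[-1,0,0]]); print(Rn.T@(np.array([457,-296,175])-s['tool_pos'] if 0 else np.array([457,-296,175])-np.array([561.3,-101.4,172.1])))
"
```

```text
t 12.25 pos [562.2 -93.  172.7] a 29.36 tilt -1.0 w 85.2 F [-0.5  1.2  0. ] q7 0.01
to [457, -296, 175] d [  -2.4 -191.2  125.3] rows 5
[  -2.9       -214.9639922  -50.3798775]
```

Rotate in place first (6 rows), then translate.

Request:
move_arm(fingers=[0,0,0,0,0,0], translation=[[0,0,0],[0,0,0],[0,0,0],[0,0,0],[0,0,0],[0,0,0]], spin=[-0.135,-0.135,-0.135,-0.135,-0.135,-0.12])

```text
clock: 12.85
tool_pos: [562.7, -88.7, 173.4]
tool_rot: [0.201, 1.561, -0.199]
ft_force: [-0.9, 0.8, -0.5]
width: 85.5
```

```bash
python3 -c "
from h import *
go([457,-296,175])"
```

```text
t 12.85 pos [562.7 -88.7 173.4] a 75.39 tilt -1.0 w 85.5 F [-0.9  0.8 -0.5] q7 0.66
to [457, -296, 175] d [  -1.9 -227.3  -50. ] rows 5
```

Request:
move_arm(fingers=[0,0,0,0,0,0,0,0], translation=[[0,-30,-7],[0,-45,-10],[0,-45,-10],[0,-45,-10],[0,-40,-9],[0,-22,-4],[0,0,0],[0,0,0]], spin=[0,0,0,0,0,0,0,0])

```text
clock: 13.65
tool_pos: [456.7, -296.0, 173.5]
tool_rot: [0.206, 1.56, -0.203]
ft_force: [0.3, 0.0, 0.0]
width: 85.8
```

```bash
python3 -c "
from h import *
go([457,-296,73])
for n in('scene','top'): snap(n,n+'9.png')
a=[cv2.resize(cv2.imread('pics/'+n)[y:y+80,x:x+80],None,fx=5,fy=5,interpolation=2) for n,x,y in(('top9.png',440,260),('scene9.png',140,160))]
cv2.imwrite('pics/z12.png',np.hstack(a))
s,R,a=st(); p=s['tool_pos']
f=load('scene9.png')
for k in(-42,0,42): print(k,proj(f,p+R[:,1]*k+R[:,0]*-13))
"
```

```text
t 13.65 pos [ 456.7 -296.   173.5] a 75.07 tilt -1.0 w 85.8 F [0.3 0.  0. ] q7 1.02
to [457, -296, 73] d [100.5  -0.    0.2] rows 3
-42 [146.25701283 169.66908948]
0 [164.68241933 174.52175267]
42 [183.37611817 179.4450755 ]
```

View pics/z12.png

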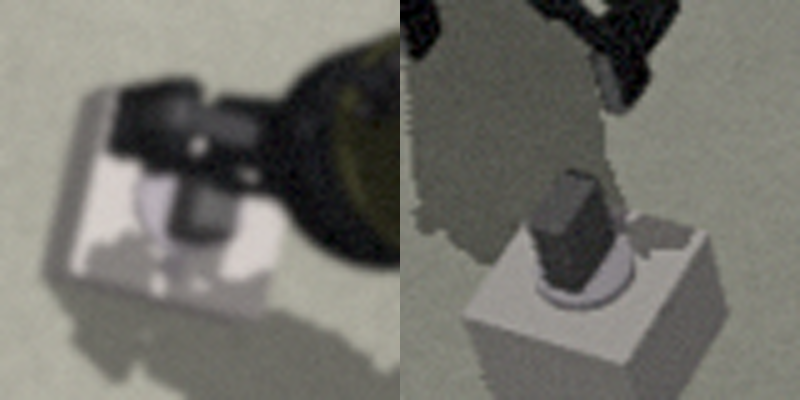

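Request:
move_arm(fingers=[0,0,0,0,0], translation=[[35,0,0],[35,0,0],[20,0,0],[10,0,0],[0,0,0]], spin=[0,0,0,0,0])

```text
clock: 14.25
tool_pos: [456.1, -295.9, 72.6]
tool_rot: [0.203, 1.563, -0.201]
ft_force: [0.4, 0.7, -0.0]
width: 84.9
```

Request:
move_arm(fingers=[0.3,0.5,0.7,0.8,1,1,1,1,1], translation=[[0,0,0],[0,0,0],[0,0,0],[0,0,0],[0,0,0],[0,0,0],[0,0,0],[0,0,0],[0,0,0]], spin=[0,0,0,0,0,0,0,0,0])

```text
clock: 15.15
tool_pos: [456.1, -297.7, 73.9]
tool_rot: [0.204, 1.56, -0.204]
ft_force: [-0.6, -0.6, 5.3]
width: 17.7
```

```bash
python3 -c "
from h import *
go()"
```

```text
t 15.15 pos [ 456.1 -297.7   73.9] a 75.11 tilt -1.0 w 17.7 F [-0.6 -0.6  5.3] q7 0.87
```

Request:
move_arm(fingers=[1,1,1,1,1,1], translation=[[-10,0,0],[-30,0,0],[-40,0,0],[-20,0,0],[0,0,0],[0,0,0]], spin=[0,0,0,0,0,0])

```text
clock: 15.75
tool_pos: [455.1, -297.7, 173.0]
tool_rot: [0.204, 1.562, -0.205]
ft_force: [-1.3, -0.5, -1.3]
width: 17.2
```

```bash
python3 -c "
from h import *
go([566,-76.5,174])
for n in('scene','top'): snap(n,n+'10.png')
a=[cv2.resize(cv2.imread('pics/'+n)[y:y+80,x:x+80],None,fx=5,fy=5,interpolation=2) for n,x,y in(('top10.png',440,260),('scene10.png',130,140))]
cv2.imwrite('pics/z13.png',np.hstack(a))
"
```

```text
t 15.75 pos [ 455.1 -297.7  173. ] a 75.1 tilt -1.0 w 17.2 F [-1.3 -0.5 -1.3] q7 1.02
to [566, -76.5, 174] d [ -1.2 242.3  50.3] rows 6
```

View pics/z13.png

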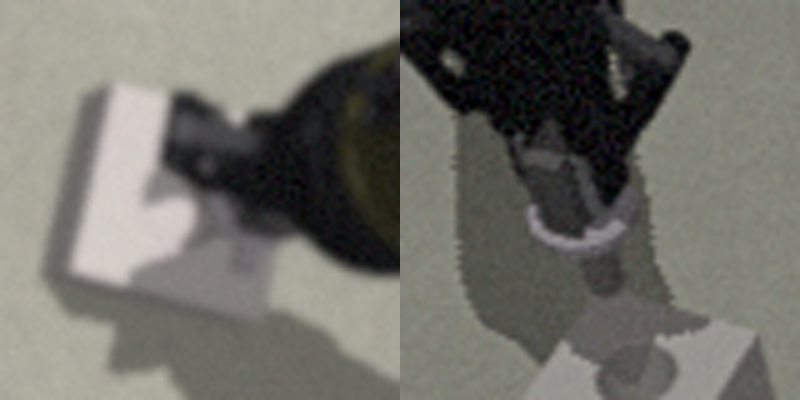

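```bash
python3 -c "
from h import *
f=load('scene10.png'); p=np.array([455.1,-297.7,173.0]); R=st()[1]
for d in(-6,-3,0,3,6): print(d,'tip',proj(f,p+R[:,2]*d+[0,0,-58])*1,'flange',proj(f,p+R[:,2]*d+[0,0,-58+47]))
import cv2
cv2.imwrite('pics/z14.png',cv2.resize(cv2.imread('pics/scene10.png')[170:220,140:200],None,fx=12,fy=12,interpolation=2))
"
```

```text
-6 tip [172.63465649 195.14413414] flange [167.78533885 180.00791205]
-3 tip [171.97370212 196.14449885] flange [167.09438426 181.02012552]
0 tip [171.31083704 197.14775545] flange [166.40136334 182.03536605]
3 tip [170.64605295 198.15391649] flange [165.70626682 183.05364724]
6 tip [169.97934151 199.16299462] flange [165.00908535 184.07498276]
```

View pics/z14.png

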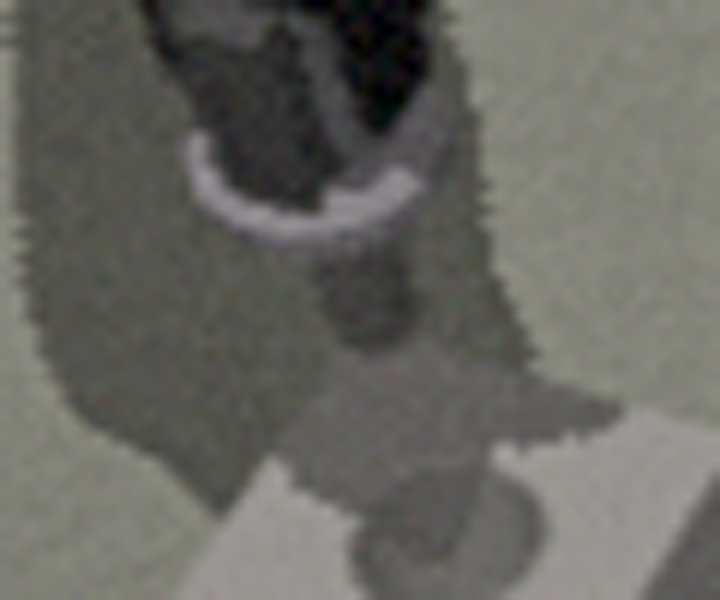

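```bash
python3 -c "
from h import *
a=cv2.resize(load('top10.png')['frame'][228:264,350:390],None,fx=10,fy=10,interpolation=2)
b=cv2.resize(load('scene10.png')['frame'][238:274,250:290],None,fx=10,fy=10,interpolation=2)
cv2.imwrite('pics/z15.png',np.clip(np.hstack([a,b]).astype(float)*1.4,0,255))
"
```

```text
[ WARN:0@0.352] global loadsave.cpp:1063 imwrite_ Unsupported depth image for selected encoder is fallbacked to CV_8U.
```

View pics/z15.png

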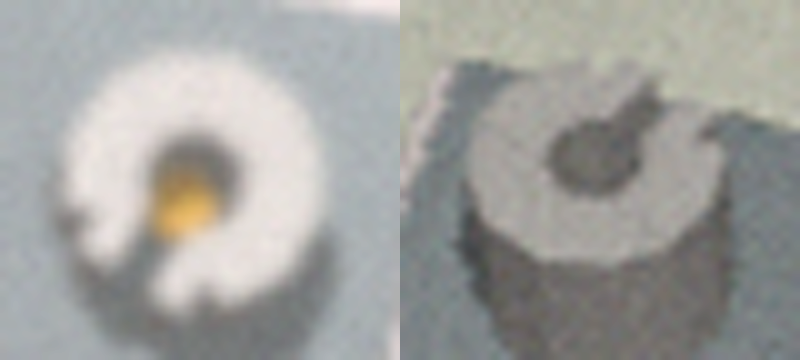

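```bash
python3 -c "
from h import *
T=load('top10.png');S=load('scene10.png')
ft=lambda x,y:(350+x/10,228+y/10)
fs=lambda x,y:(250+(x-400)/10,238+y/10)
def w(f,p):return onz(f,*p,87)[:2]
for f,g,pts in((T,ft,[(194,181),(138,275),(170,230),(325,179),(62,179)]),(S,fs,[(597,157),(650,88),(630,115),(725,150),(470,150)])):
    P=[w(f,g(*q)) for q in pts]; c=P[0]; print(c,[np.degrees(np.arctan2(*(q-c)[::-1])).round(1) for q in P[1:3]],np.degrees(np.arctan2(*(P[1]-P[2])[::-1])),np.linalg.norm(P[3]-P[4]))
"
```

```text
[565.13606201 -77.89391304] [np.float64(148.5), np.float64(153.2)] 143.97569096393377 53.01604547417495
[567.43631081 -74.74044262] [np.float64(154.1), np.float64(153.5)] 155.03629389758012 52.03361106807192
```

Request:
move_arm(fingers=[1,1,1,1,1,1,1,1], translation=[[0,30,6],[0,45,9],[0,45,10],[0,45,10],[0,45,10],[0,32,6],[0,0,0],[0,0,0]], spin=[0,0,0,0,0,0,0.123,0.123])

```text
clock: 16.65
tool_pos: [566.7, -74.9, 171.6]
tool_rot: [0.398, 1.537, -0.398]
ft_force: [0.3, -1.4, -2.2]
width: 16.9
```

Request:
move_arm(fingers=[1,1], translation=[[0,0,0],[0,0,0]], spin=[0,0])

```text
clock: 16.85
tool_pos: [566.6, -77.0, 172.3]
tool_rot: [0.394, 1.536, -0.395]
ft_force: [-0.9, 0.4, -1.5]
width: 17.1
```

```bash
python3 -c "
from h import *
go([567.2,-76.8,150])
"
```

```text
t 16.85 pos [566.6 -77.  172.3] a 61.19 tilt -1.0 w 17.1 F [-0.9  0.4 -1.5] q7 0.44
to [567.2, -76.8, 150] d [22.2  0.5  0.5] rows 1
```

Request:
move_arm(fingers=[1,1,1], translation=[[12,1,0],[8,0,0],[0,0,0]], spin=[0,0,0])

```text
clock: 17.15
tool_pos: [566.3, -76.4, 151.3]
tool_rot: [0.395, 1.538, -0.397]
ft_force: [-0.1, 1.3, -0.6]
width: 17.5
```

```bash
python3 -c "
from h import *
go()
S=snap('scene','scene11.png');T=snap('top','top11.png')
a=cv2.resize(T['frame'][220:270,345:395],None,fx=8,fy=8,interpolation=2)
b=cv2.resize(S['frame'][225:275,245:295],None,fx=8,fy=8,interpolation=2)
cv2.imwrite('pics/z16.png',np.clip(np.hstack([a,b]).astype(float)*1.4,0,255).astype(np.uint8))
p=st()[0]['tool_pos'];print((proj(S,p+[0,0,-58])-[245,225])*8+[400,0])
"
```

```text
t 17.15 pos [566.3 -76.4 151.3] a 61.05 tilt -1.0 w 17.5 F [-0.1  1.3 -0.6] q7 0.41
[590.71940514 211.55988498]
```

View pics/z16.png

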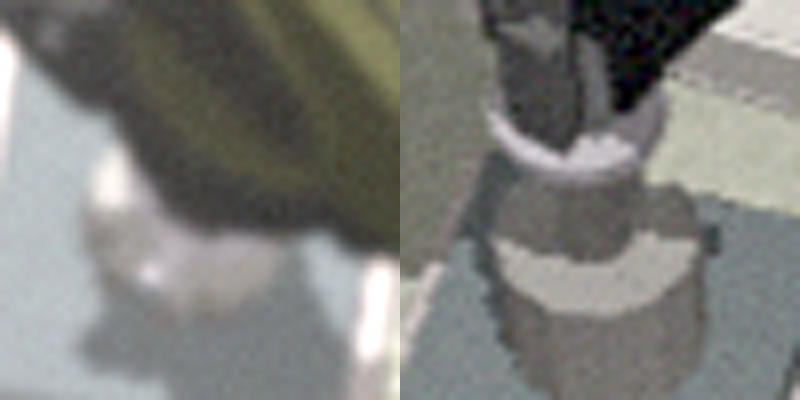

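Request:
move_arm(fingers=[1,1,1,1], translation=[[4,0,0],[4,0,0],[4,0,0],[0,0,0]], spin=[0,0,0,0])

```text
clock: 17.65
tool_pos: [567.3, -76.0, 140.7]
tool_rot: [0.396, 1.535, -0.397]
ft_force: [-0.2, 0.1, -1.5]
width: 17.3
```

```bash
python3 -c "
from h import *
go()"
```

```text
t 17.65 pos [567.3 -76.  140.7] a 61.03 tilt -1.0 w 17.3 F [-0.2  0.1 -1.5] q7 0.39
```

Request:
move_arm(fingers=[1,1,1,1], translation=[[4,0,0],[3,0,0],[2,0,0],[0,0,0]], spin=[0,0,0,0])

```text
clock: 18.05
tool_pos: [567.6, -76.0, 131.9]
tool_rot: [0.396, 1.535, -0.397]
ft_force: [-0.9, 0.3, -1.8]
width: 17.1
```

Request:
move_arm(fingers=[1,1,1], translation=[[3,0,0],[3,0,0],[0,0,0]], spin=[0,0,0])

```text
clock: 18.35
tool_pos: [567.6, -76.0, 125.8]
tool_rot: [0.396, 1.535, -0.397]
ft_force: [-0.6, 0.8, -2.9]
width: 17.0
```

```bash
python3 -c "
from h import *
go()
S=snap('scene','scene12.png');T=snap('top','top12.png')
a=cv2.resize(T['frame'][220:270,345:395],None,fx=8,fy=8,interpolation=2)
b=cv2.resize(S['frame'][225:275,245:295],None,fx=8,fy=8,interpolation=2)
cv2.imwrite('pics/z17.png',np.clip(np.hstack([a,b]).astype(float)*1.4,0,255).astype(np.uint8))
print(arm.read_state()['torque'])
"
```

```text
t 18.35 pos [567.6 -76.  125.8] a 61.02 tilt -1.0 w 17.0 F [-0.6  0.8 -2.9] q7 0.37
[0.03373431 0.26737618 0.00495754]
```

View pics/z17.png

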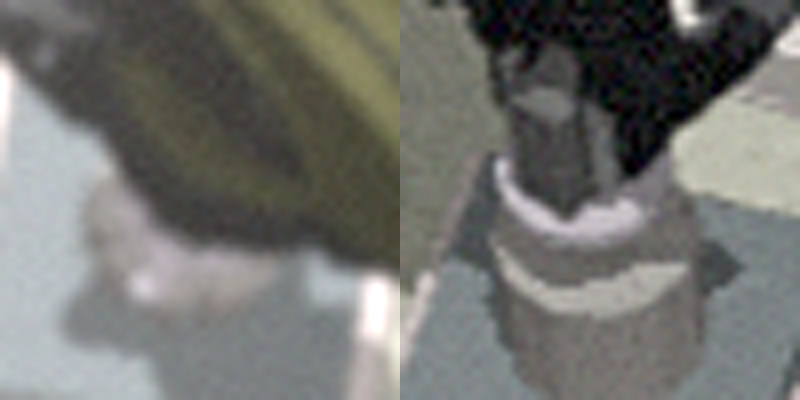

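No contact force at 19 mm depth, so the lug seems to be in the slot already. I keep going down slowly.

Request:
move_arm(fingers=[1,1,1,1,1], translation=[[3,0,0],[3,0,0],[3,0,0],[2,0,0],[0,0,0]], spin=[0,0,0,0,0])

```text
clock: 18.95
tool_pos: [567.6, -75.9, 114.8]
tool_rot: [0.396, 1.535, -0.397]
ft_force: [-0.6, 0.2, -2.4]
width: 17.0
```

Request:
move_arm(fingers=[1,1,1,1,1], translation=[[2,0,0],[3,0,0],[3,0,0],[2,0,0],[0,0,0]], spin=[0,0,0,0,0])

```text
clock: 19.45
tool_pos: [567.6, -75.8, 105.5]
tool_rot: [0.396, 1.534, -0.397]
ft_force: [-3.3, 0.8, 3.2]
width: 17.3
```

Request:
move_arm(fingers=[1,1,1,1], translation=[[2,0,0],[2,0,0],[0,0,0],[0,0,0]], spin=[0,0,0,0])

```text
clock: 19.85
tool_pos: [567.6, -75.9, 101.8]
tool_rot: [0.396, 1.534, -0.397]
ft_force: [-4.4, -1.1, 6.0]
width: 17.3
```

```bash
python3 -c "
from h import *
go()
S=snap('scene','scene13.png');T=snap('top','top13.png')
a=cv2.resize(T['frame'][220:270,345:395],None,fx=8,fy=8,interpolation=2)
b=cv2.resize(S['frame'][225:275,245:295],None,fx=8,fy=8,interpolation=2)
cv2.imwrite('pics/z18.png',np.clip(np.hstack([a,b]).astype(float)*1.4,0,255).astype(np.uint8))
print(arm.read_state()['torque'])
"
```

```text
t 19.85 pos [567.6 -75.9 101.8] a 61.02 tilt -1.0 w 17.3 F [-4.4 -1.1  6. ] q7 0.34
[-0.01594602  0.97125242  0.00608793]
```

View pics/z18.png

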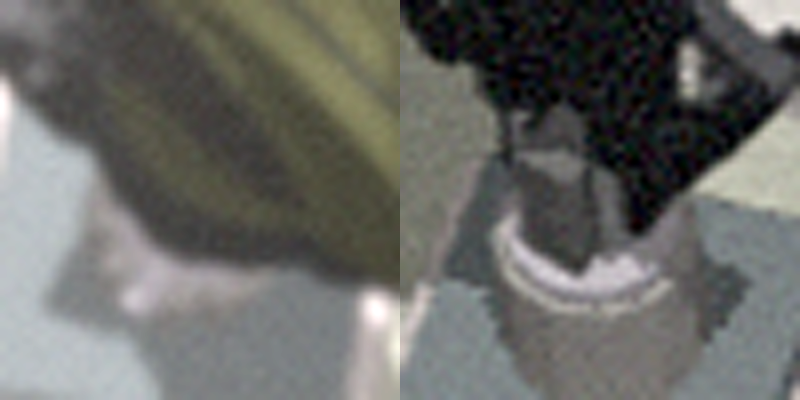

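Request:
move_arm(fingers=[1,1,1], translation=[[1,0,0],[1,0,0],[0,0,0]], spin=[0,0,0])

```text
clock: 20.25
tool_pos: [567.7, -75.8, 100.9]
tool_rot: [0.396, 1.533, -0.397]
ft_force: [-7.0, -1.1, 14.7]
width: 17.4
```

Request:
move_arm(fingers=[1,1,1], translation=[[1,0,0],[1,0,0],[0,0,0]], spin=[0,0,0])

```text
clock: 20.55
tool_pos: [567.7, -75.8, 100.8]
tool_rot: [0.395, 1.532, -0.398]
ft_force: [-10.3, -1.4, 30.6]
width: 17.1
```

Request:
move_arm(fingers=[1,1,1], translation=[[1,0,0],[1,0,0],[0,0,0]], spin=[0,0,0])

```text
clock: 20.85
tool_pos: [567.7, -75.8, 100.7]
tool_rot: [0.394, 1.531, -0.399]
ft_force: [-14.7, -3.3, 45.3]
width: 17.2
```

Request:
move_arm(fingers=[1,1,1,1,1], translation=[[-1,0,0],[-1,0,0],[0,0,0],[0,0,0],[0,0,0]], spin=[0,0,0,0,0])

```text
clock: 21.35
tool_pos: [567.7, -75.8, 100.8]
tool_rot: [0.395, 1.532, -0.398]
ft_force: [-10.3, -2.2, 30.2]
width: 17.3
```

```bash
python3 -c "
from h import *
go()
S=snap('scene','scene14.png');T=snap('top','top14.png')
a=cv2.resize(T['frame'][220:270,345:395],None,fx=8,fy=8,interpolation=2)
b=cv2.resize(S['frame'][225:275,245:295],None,fx=8,fy=8,interpolation=2)
cv2.imwrite('pics/z19.png',np.clip(np.hstack([a,b]).astype(float)*1.4,0,255).astype(np.uint8))
"
```

```text
t 21.35 pos [567.7 -75.8 100.8] a 61.02 tilt -1.0 w 17.3 F [-10.3  -2.2  30.2] q7 0.34
```

View pics/z19.png

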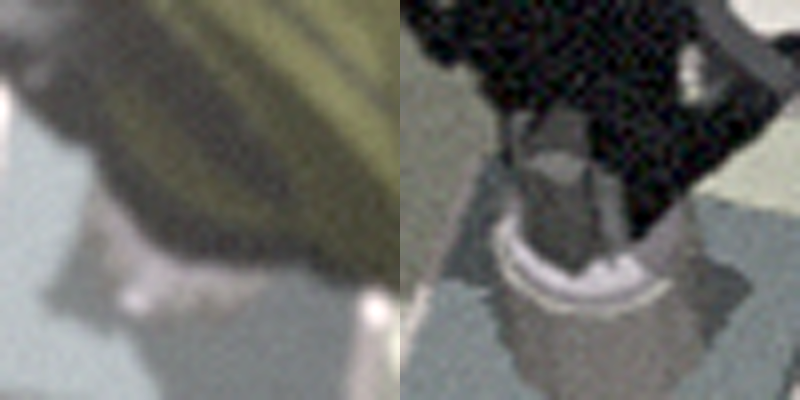

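View pics/scene14.png

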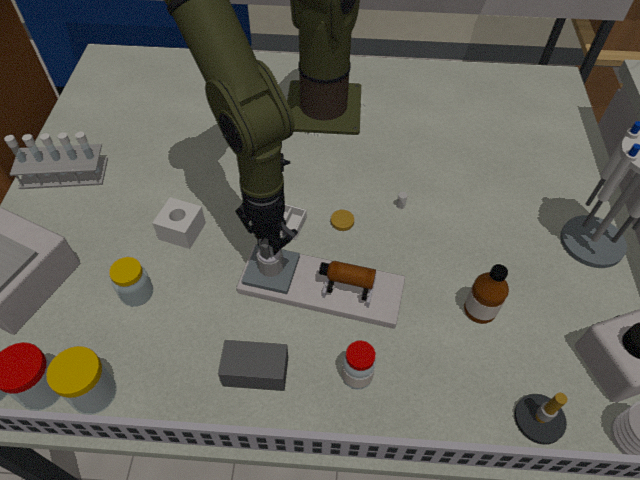

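The flange sits on the hub rim (scene (270,262)), with a hard stop at TCP z 100.8 against an expected 101 and a 30 N press. The bottle is still on its wheels at (350,275), and the other things are where they were. I'm handing in.

```bash
python3 -c "
from cell import arm
print(arm.close_job())"
```

```text
the job is handed in; nothing more can be done
None
```

I loaded the mixer and handed the job in at about 21 s of the 61 s allowed. No verdict was reported.

- **Bottle:** I tipped it onto its side by pushing its foot against the +y wheels. It first lay 3 mm too far towards +y, so I regripped it, shifted it about 3 mm and let go. The last pictures show it lying along the mixer's y on all four wheels, cap towards the hub. I did not measure its position again after the shift; I only saw that it looks centred.
- **Drive key:** I turned it to the slot angle read from the images (about 151°), and the lug went in on the first try with no searching. The key came to a hard stop at TCP height 100.8 mm, where 101 mm was expected. The images show the flange on the hub, and the gripper still holds the key with about 30 N downward.
- **Disagreements:**
  - The two cameras differed by 3–5 mm on some positions, and by as much as about 8 mm on the cradle, so I used values between them.
  - Their slot angle readings ranged from 144° to 155°.
  - The press briefly reached 45 N, and I eased it back. That force went through the held key; the wrist limit is 120 N.
  - About 10 N of sideways force remains on the key.
- **Other things:** they look unmoved in the last scene picture.

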